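# Bring the ham press under the core thermometer and probe it

### The arm

A 7-joint arm with a two-finger parallel gripper is mounted at the origin on a cart in front of the work surface, level with it; the furniture and walls round the work are solid. World frame = base frame: x ahead of the robot, y to its left, z up, the work surface at z = 0. Lengths are in m, angles in rad, forces in N, time in s.
With the tool pointing down it reaches from about 0.4 to 0.85 m from the base axis. Payload 4.5 kg.
Tool frame: the origin (TCP) lies between the finger pads; the fingertips stand 19 mm ahead of it and the grasp point (between the pads) is the TCP (arm.tips_ahead is the distance from the TCP to the fingertips, in m); z points along the fingers, y is the line along which they close (so a half turn about z gives the same grasp; the last joint's range is limited). The gripper opens to 85 mm and grips with 20 to 120 N. Pads are 22 mm wide; open, the fingers measure 114 mm over their backs; the gripper's body (76 mm by 85 mm) begins 54 mm behind the grasp point. The pads swing forward as they close: fully open they stand 13 mm farther back than shut.
Start: joints at [-1.089, 0.689, -0.195, 1.565, 0.157, 0.902, -0.215], TCP at [0.271, 0.563, 0.25] pointing down, gripper open.
Joint ranges: [-3.01, 3.01], [-0.46, 2.08], [-1.47, 1.51], [0.13, 2.56], [-1, 4.14], [0.04, 2.09], [-2.66, 2.66]. Speed limits (rad/s): [2.57, 2.57, 3.14, 3.14, 3.14, 3.14, 3.14].

### API

Orientations are given as a unit quaternion [x, y, z, w].
In Python, from workcell import arm gives the robot as it stands.
- The arm moves only by the tool step_arm, never from a script. Its argument "motion" is a list of rows, each a list of 3 entries, a list of its own where there are three numbers: the closure, from -1 (fully open) to 1 (shut), then the shift along the tool's x, y, z in m, then the turn, a rotation vector about the tool's x, y, z in rad. A call has exactly 5 rows; each row is the pose to reach, as a shift and turn from the pose commanded when the call began, along the tool's axes at that moment; what a row does not reach only later rows make up. A row lasts 1/10 s, in which the tool goes at most 50 mm and 8.59 degrees, less where a joint would pass 70% of its speed; a pose out of reach is approached as far as the arm can. A call with a gripper value outside its range is refused whole. The fingers move at their own pace and stop on an object; "squeeze" is the grip in N (left out, the last holds). Time passes only in rows, so rows that repeat a pose let the fingers close, or fill a call up. It gives the time, the measured TCP pose, the force, the opening and the grip force at its end, in the units of the state.
- arm.get_state(): the state, without advancing time (a new reading comes with each control period).
- arm.capture(name): name is "scene" or "top" or "wrist"; returns (picture, depth): 384x512x3 uint8, blue, green, red; 384x512 float32, m along the optical axis (not along the pixel's ray), 0 where there is no reading.
- arm.calibration(name): a dict with "vertical_fov" (degrees; the focal length in pixels is half the picture's height over the tangent of half this angle, whatever the lens; pixels are square), "cx", "cy" (the principal point, pixels), "eye" and "orientation" of the camera in the world. Camera axes: x right, y down, z forward; pixel columns grow to the right and rows downward; lengths in m; the calibration is good to about 2 mm. A picture is of the moment at which its call begins: read the wrist's pose just before it. calibration takes no time and is no camera call; for the wrist camera it gives the pose at the moment of the call.
- arm.hand_in(): hands the job in; it is judged then, once.
The state is a dict: "time": time; "qpos": joint angles; "joint_vel": joint speeds; "joint_efforts": joint torques, N m; "tcp_pos": TCP position; "eef_rot": TCP orientation; "ft_force": force on the tool from outside, world axes, zero at the start; "wrist_torque": the same for the moment, N m; "width": finger opening in m; "grasp_force": force on a finger pad.
Only numpy, scipy, OpenCV 4.12 (cv2) and the standard library are available. Lean on these libraries where they do the work, as an engineer would, in place of code of your own. Each camera call takes 0.05 s, during which the arm holds its last target. There are 200 camera calls.

### The job

Carry the ham press level to the probe stand, set it down on the bed clear of the probe and let go, as there is no room for a hand on its lid under the probe arm. Then take it again by its end and slide it along the bed, without lifting it under the probe, until the vent hole in its lid is right below the probe tip. Let go, gently push the dial thermometer all the way down through the vent and leave it there; do not disturb the other things on the table.

Things in the scene. Friction and masses are not known exactly. Their poses are not given: they have to be found in the camera images.
- ham_press: Loose closed stainless steel ham press, about 0.6 kg: box 140 x 66 mm, lid 146 x 72 mm with its top 72 mm up, latches up to 6 mm proud of the long sides, a black bar handle on the middle of the lid, a black grip at each end; 217 mm long and 115 mm high over all. Origin: centre of the underside; x along the length towards the vent end, z up. Starts on the table, right of the stand.
- vent (a point): Centre of the round vent hole in the lid, level with the lid's top face: 48 mm from the middle of the press along its +x, 72 mm above its underside. Bore 17 mm, clear through into the hollow box, with a flat dark rubber ring 25 mm across and 2.5 mm high around it.
- lid_handle (a point): Middle of the black bar handle on the lid, for carrying, 106 mm above the underside: bar 62 mm long (along the press's x), 16 mm wide (along y), 18 mm high; 25 mm of clear space between its underside and the lid.
- end_grip (a point): Middle of the black grip at the end away from the vent, for sliding the press, 93 mm from the middle of the press (its -x), 46 mm above the underside: 36 mm long (x), 26 mm wide (y), 15 mm high.
- probe_stand: Fixed thermometer stand. Origin: on the table straight below the probe; z up. Its bed is a flat aluminium plate, top 12 mm above the table, from x = -56 to 56 mm and y = -237 to 53 mm; the press lies on it lengthwise, vent end first, and comes in along +y. A 16 mm column, 208 mm high, stands behind the bed at x = 100 mm.
- collar (a point): Centre of the collar that guides the probe, 168 mm above the table: 24 mm across, from 151 to 185 mm up, at the end of an 18 mm wide arm that comes from the column.
- bed_middle (a point): Point on the bed's top face at stand x = 0, y = -150 mm: a press centred here lies wholly on the bed and clear of the probe.
- probe_tip (a point): Tip of the thermometer's 6 mm stem, a short cone, pointing straight down; moves with the thermometer. When the thermometer is fully up it is 114 mm above the table, 30 mm above the lid of a press on the bed.
- dial_top (a point): Centre of the top face of the round dial head, 153 mm above the probe tip: head 50 mm across, 12 mm thick, flat face up; moves with the thermometer.
- thermometer_slide (a joint): How far the thermometer is pushed down, in m: 0 fully up, 0.063 fully down with the head seated on the collar. It stays where it is left (about 3 N of friction).
- thermometer: The thermometer: 6 mm stem with a dial head on top, slides up and down in the collar; origin at the tip of its stem.
- pepper_shaker: Bystander: glass pepper shaker, 44 mm across, 90 mm high; origin under its centre.
- salt_shaker: Bystander: glass salt shaker, 44 mm across, 90 mm high; origin under its centre.
- mandarin: Bystander: mandarin, 55 mm across; origin under its centre.
- lemon: Bystander: lemon, 78 x 55 mm; origin under its centre.

How it is judged:
On the way, in this order (a step that is already met when the one before it is completed fails the run):
1. The press stands flat on the stand's bed, let go, with its vent still more than 30 mm from the probe tip (seen from above) (z of ham_press in the frame of probe_stand between 0.009 and 0.016 m and angle between ham_press's own z axis and vertical below 0.06 rad and horizontal distance between vent and probe_tip above 0.03 m and contact force between the fingers and ham_press below 0.1 N), for 0.2 s.
2. The press, flat on the bed, has its vent within 6 mm of straight below the probe tip and has been let go (z of ham_press in the frame of probe_stand between 0.009 and 0.016 m and angle between ham_press's own z axis and vertical below 0.06 rad and horizontal distance between vent and probe_tip below 0.006 m and contact force between the fingers and ham_press below 0.1 N), for 0.2 s.
At the end, for the whole second after the job is handed in: The press stands flat and at rest on the stand's bed with its vent within 6 mm of straight below the probe, and the thermometer is pushed down to within 6 mm of fully down, its tip inside the press (z of ham_press in the frame of probe_stand between 0.009 and 0.016 m and angle between ham_press's own z axis and vertical below 0.06 rad and horizontal distance between vent and probe_tip below 0.006 m and value of joint thermometer_slide above 0.057 m and z of probe_tip in the frame of ham_press below 0.05 m and linear speed of ham_press below 0.02 m/s); the robot touches nothing.
It fails at once if The press is lifted more than 8 mm off the bed with its vent within 30 mm of the probe tip, seen from above (horizontal distance between vent and probe_tip below 0.03 m and z of ham_press in the frame of probe_stand above 0.02 m).
It fails at once if The stem is forced against the press with more than 20 N (contact force between thermometer and ham_press above 20 N).
It fails at once if The press is tipped by more than 0.45 rad (26 degrees) (angle between ham_press's own z axis and vertical above 0.45 rad).
It fails at once if The pepper shaker, salt shaker, mandarin or lemon is moved by more than 40 mm (distance of any of pepper_shaker, salt_shaker, mandarin, lemon from where it was at the start of the episode above 0.04 m).
It also fails if it takes over 70 s, if anything falls off the work surface, if the arm or the gripper's body presses on something with over 40 N, if the wrist force passes 120 N, or if a joint passes its speed limit or range.

## Working session

There is one attempt and no reset: what is moved stays moved. The work goes in short steps, Python scripts to look and compute and a tool call to move; the robot and the scene stay as the last step left them, time stands still between calls to the robot, and variables do not carry over. Pictures are saved under pics/ and viewed, at most 10 in all, crops included, and the job is handed in when it is done.

Besides the shell and the picture viewer there is one more tool, called after ">>>" as name(argument=value, ...) on one line, values as JSON. step_arm: Moves the arm, as the interface text tells. Its arguments: {"type":"object","properties":{"motion":{"type":"array"},"squeeze":{"type":"number"}},"required":["motion"]}

```bash
mkdir -p pics; ls
cat > h.py <<'E'
import numpy as np,cv2
from scipy.spatial.transform import Rotation as R
from workcell import arm
def cam(n):
    c=arm.calibration(n); img,d=arm.capture(n)
    f=192/np.tan(np.radians(c['vertical_fov'])/2)
    return img,d,(f,c['cx'],c['cy'],np.array(c['eye']),R.from_quat(c['orientation']).as_matrix())
def pts(d,c):
    f,cx,cy,e,M=c; v,u=np.mgrid[:d.shape[0],:d.shape[1]]
    P=np.stack([(u-cx)/f*d,(v-cy)/f*d,d],-1)@M.T+e
    P[d==0]=np.nan
    return P
def ray(u,v,z,c):
    f,cx,cy,e,M=c; r=M@np.array([(u-cx)/f,(v-cy)/f,1]); return e+r*(z-e[2])/r[2]
E
python3 - <<'E'
from h import *
print(arm.get_state())
for n in('scene','top'):
    print(n,arm.calibration(n))
    i,d,c=cam(n); cv2.imwrite(f'pics/{n}0.png',i); np.savez(f'{n}0.npz',i=i,d=d,f=c[0],cx=c[1],cy=c[2],e=c[3],M=c[4])
E
```

```text
pics
{'time': 0.0, 'qpos': array([-1.08919776,  0.68996962, -0.19449256,  1.56638438,  0.15733246,
        0.90249389, -0.21510015]), 'joint_vel': array([ 0.00035653,  0.00032104, -0.00209674,  0.00270541, -0.00048054,
       -0.00062612, -0.0004292 ]), 'joint_efforts': array([ 1.31495613e-03, -5.39616108e+01, -1.26612782e+00, -1.58534843e+01,
        9.10825969e-03,  9.73954186e-03, -2.14022805e-05]), 'tcp_pos': array([0.27040321, 0.562779  , 0.24948169]), 'eef_rot': array([ 2.21987911e-01,  9.75048974e-01, -9.23053652e-04, -1.19652345e-04]), 'ft_force': array([-0.02437161, -0.41033046, -0.07758471]), 'wrist_torque': array([ 0.02934157,  0.00424322, -0.03591268]), 'grasp_force': 0.0, 'width': 0.08534281879477347}
scene {'vertical_fov': 50.47601502849644, 'cx': 258.5066601491982, 'cy': 192.34283944795175, 'eye': array([-0.37172038, -0.70791413,  0.77993156]), 'orientation': array([ 0.75951586, -0.40311902,  0.22821148, -0.45667301])}
top {'vertical_fov': 56.2300514520837, 'cx': 257.1047499322696, 'cy': 192.3967267439121, 'eye': array([ 0.46570841, -0.04963987,  1.13219289]), 'orientation': array([-0.70582131,  0.706906  , -0.0296218 ,  0.03496762])}
```

View pics/top0.png

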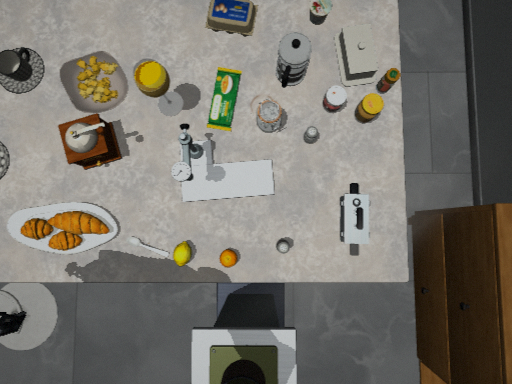

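View pics/scene0.png

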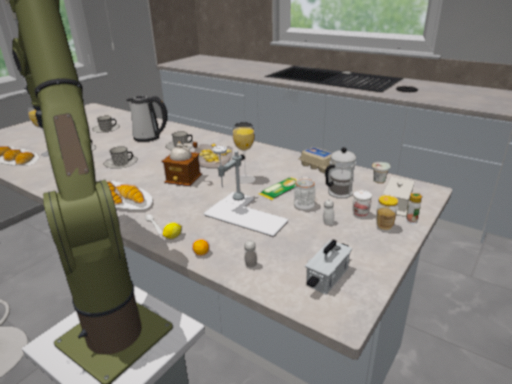

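The top view shows the press around (355,218) px, the bed from (182,180) to (273,180), the dial at (182,171), the shakers at (312,133) and (283,244), the mandarin at (229,257) and the lemon at (182,253). Next I'll zoom in and measure.

Run:
```python
from h import *
z=np.load('top0.npz'); i,d=z['i'],z['d']; c=(z['f'],z['cx'],z['cy'],z['e'],z['M'])
a=cv2.resize(i[170:270,310:410],(400,400),interpolation=cv2.INTER_CUBIC);b=cv2.resize(i[115:215,170:290],(480,400),interpolation=cv2.INTER_CUBIC)
cv2.imwrite('pics/crop.png',cv2.resize(np.hstack([a,b]),(792,360)))
P=pts(d,c)
def rep(n,m):
    q=P[m]; q=q[~np.isnan(q[:,0])]; r=cv2.minAreaRect((q[:,:2]*1000).astype(np.float32)); print(n,len(q),q.mean(0).round(4),'rect',np.round(r[0],1),np.round(r[1],1),round(r[2],2),'zmed',np.median(q[:,2]).round(4))
v,u=np.mgrid[:384,:512]
box=lambda u0,u1,v0,v1:(u>=u0)&(u<u1)&(v>=v0)&(v<v1)
Z=P[...,2]
pb=box(320,390,170,270)
rep('lid',pb&(Z>.063)&(Z<.08)); rep('handle',pb&(Z>.095)&(Z<.125)); rep('all',pb&(Z>.03));rep('grips',pb&(Z>.035)&(Z<.062))
sb=box(170,285,110,215)
rep('bed',sb&(Z>.008)&(Z<.016)&(i.min(-1)>150)); rep('dial',sb&(Z>.25)&(Z<.3)); 
rep('dial',box(165,200,155,190)&(Z>.24)); rep('arm/col',sb&(Z>.14)&(Z<.23))
for n,b in(('pep',box(270,300,230,260)),('salt',box(300,325,120,145)),('mand',box(215,245,245,270)),('lem',box(170,195,240,270))): rep(n,b&(Z>.02))
print('table',np.nanmedian(Z[box(290,330,160,230)]))
```

```text
lid 1111 [ 0.4845 -0.3312  0.0716] rect [ 485.8 -332.8] [ 76.  145.3] 88.7 zmed 0.0717
handle 129 [ 0.4853 -0.3311  0.1128] rect [ 484.8 -331.6] [13.7 59.7] 87.46 zmed 0.1137
all 1524 [ 0.4844 -0.3295  0.0709] rect [ 485.3 -332.4] [ 76.8 215.8] 88.7 zmed 0.0713
grips 263 [ 0.4846 -0.3235  0.05  ] rect [ 485.6 -319.2] [ 49.8 215.8] 88.56 zmed 0.0514
bed 2850 [0.6134 0.0509 0.0119] rect [694.2  60.3] [284.7 288.8] 4.38 zmed 0.0118
dial 308 [0.5999 0.1444 0.254 ] rect [601.3 144.2] [48.  47.8] 1.86 zmed 0.254
dial 318 [0.5996 0.144  0.2538] rect [600.2 144.9] [48.8 47.6] 60.35 zmed 0.2539
arm/col 362 [0.681  0.1489 0.1804] rect [664.8 150.9] [152.5  31.6] 1.97 zmed 0.1785
pep 162 [ 0.407  -0.1161  0.0718] rect [ 407.1 -117.3] [37.6 40.8] 45.57 zmed 0.082
salt 184 [ 0.7378 -0.203   0.0677] rect [ 740.4 -206.7] [41.  34.8] 84.36 zmed 0.0788
mand 258 [0.3684 0.0452 0.0414] rect [367.5  46.2] [53.2 52.7] 18.5 zmed 0.0425
lem 340 [0.3821 0.1825 0.0456] rect [381.3 184.9] [57.5 61.7] 42.81 zmed 0.047
table -0.00033936376204168894
```

View pics/crop.png

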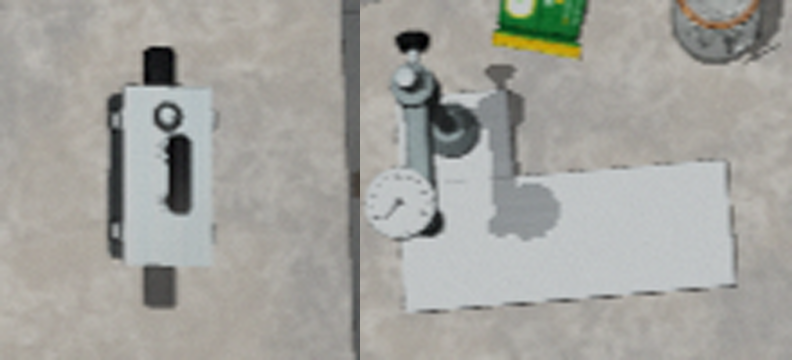

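The press has its vent end towards world +x, at yaw about -1.3°. The stand is yawed about +4°, so the press needs a turn of about +95°. I'll fit the bed edges, then start moving.

```bash
cat >> h.py <<'E'
def plan(goal,yaw,n=1,rows=5):
    """rows from the measured pose to goal (world), tool y at yaw deg (tool down); prints one call = first part of n"""
    s=arm.get_state(); p=np.array(s['tcp_pos']); M=R.from_quat(s['eef_rot']).as_matrix()
    y=np.radians(yaw); Y=np.array([np.cos(y),np.sin(y),0]);Z=np.array([0,0,-1.]);X=np.cross(Y,Z)
    G=np.stack([X,Y,Z],1); rv=R.from_matrix(M.T@G).as_rotvec(); t=M.T@(np.array(goal)-p)
    print('t',round(s['time'],2),'tcp',p.round(4),'toolyaw',np.degrees(np.arctan2(M[1,1],M[0,1])).round(2),'shift',t.round(4),'rv',rv.round(4),'rows needed',max(np.linalg.norm(t)/.05,np.linalg.norm(rv)/.1499).round(1),'F',np.round(s['ft_force'],1),'w',round(s['width'],4),'g',round(s['grasp_force'],1))
E
python3 - <<'E'
from h import *
z=np.load('top0.npz'); i,d=z['i'],z['d']; c=(z['f'],z['cx'],z['cy'],z['e'],z['M'])
m=np.zeros((384,512),np.uint8); m[150:210,178:285]=(i[150:210,178:285].min(-1)>160)
# front (low x) edge & end edge
E1=[];E2=[]
for u in range(190,270):
    vs=np.where(m[:,u])[0]; E1.append(ray(u,vs.max()+.5,.012,c)[:2])
for v in range(166,192):
    us=np.where(m[v])[0]; E2.append(ray(us.max()+.5,v,.012,c)[:2])
for E in(E1,E2):
    vx,vy,x0,y0=cv2.fitLine(np.array(E,np.float32),cv2.DIST_HUBER,0,1e-4,1e-4).ravel(); print(np.degrees(np.arctan2(vy,vx)),x0,y0)
E1=np.array(E1);k=np.polyfit(E1[:,1],E1[:,0],1);th=-np.arctan(k[0]); print('yaw',np.degrees(th))
ex=np.array([np.cos(th),np.sin(th)]);ey=np.array([-ex[1],ex[0]])
print('front+56 ->ex',np.median(E1@ex)+.056,'end+237 ->ey',np.median(np.array(E2)@ey)+.237)
o=ex*(np.median(E1@ex)+.056)+ey*(np.median(np.array(E2)@ey)+.237); print('origin',o,'bedmid',o-.15*ey)
plan([.45,.10,.33],0); plan([.485,-.3315,.25],-91.3)
E
```

```text
89.20583 0.5158854 0.036874827
-21.111681 0.61207944 -0.11668254
yaw -1.835183410613364
front+56 ->ex 0.571351477191278 end+237 ->ey 0.13419423649278908
origin [0.57535593 0.11582815] bedmid [ 0.57055225 -0.03409491]
t 0.1 tcp [0.2704 0.5629 0.2495] toolyaw 64.35 shift [-0.3623 -0.3396 -0.0798] rv [-1.4000e-03  1.1000e-03  1.1231e+00] rows needed 10.1 F [ 0.  -0.  -0.7] w 0.0858 g 0.0
t 0.1 tcp [0.2704 0.5629 0.2495] toolyaw 64.35 shift [-0.5806 -0.7133  0.0008] rv [-3.0000e-04  2.3000e-03  2.7166e+00] rows needed 18.4 F [ 0.  -0.  -0.7] w 0.0858 g 0.0
```

>>> step_arm(motion=[[-1,[-0.035,-0.033,-0.01],[0,0,0.14]],[-1,[-0.07,-0.066,-0.03],[0,0,0.28]],[-1,[-0.105,-0.099,-0.05],[0,0,0.42]],[-1,[-0.14,-0.132,-0.065],[0,0,0.56]],[-1,[-0.175,-0.165,-0.08],[0,0,0.7]]], squeeze=60)

```text
time: 0.6
tcp_pos: [0.3555, 0.3414, 0.3293]
eef_rot: [0.545, 0.838, -0.0, -0.0]
ft_force: [0.7, 0.5, 0.6]
width: 0.0854
grasp_force: 0.0
```

Run:
```python
from h import *
plan([.45,.05,.33],-30)
z=np.load('top0.npz'); i,d=z['i'],z['d']; c=(z['f'],z['cx'],z['cy'],z['e'],z['M'])
print('bed/table grey',i[180,230],i[190,260],i[205,230],i[180,285])
hsv=cv2.cvtColor(i,cv2.COLOR_BGR2HSV)
m=((i.min(-1)>175)&(hsv[...,1]<22)).astype(np.uint8); m=cv2.morphologyEx(m,cv2.MORPH_OPEN,np.ones((3,3)))
n,l,s,_=cv2.connectedComponentsWithStats(m); k=l[180,240]; print(k,s[k])
m=l==k
E1=np.array([ray(u,np.where(m[:,u])[0].max()+.5,.012,c)[:2] for u in range(190,270)])
E2=np.array([ray(np.where(m[v])[0].max()+.5,v,.012,c)[:2] for v in range(165,192)])
E3=np.array([ray(u,np.where(m[:,u])[0].min()-.5,.012,c)[:2] for u in range(225,270)])
for E in(E1,E2,E3):
    vx,vy,x0,y0=cv2.fitLine(E.astype(np.float32),cv2.DIST_HUBER,0,1e-4,1e-4).ravel(); r=(E-[x0,y0])@[-vy,vx]; print(np.degrees(np.arctan2(vy,vx)),x0,y0,'res',r.std())
k=np.polyfit(E1[:,1],E1[:,0],1);th=-np.arctan(k[0]); print('yaw',np.degrees(th))
ex=np.array([np.cos(th),np.sin(th)]);ey=np.array([-ex[1],ex[0]])
print(np.median(E1@ex)+.056,np.median(E3@ex)-.056,'end',np.median(E2@ey)+.237)
o=ex*(np.median(E1@ex)+np.median(E3@ex))/2+ey*(np.median(E2@ey)+.237); print('origin',o,'bedmid',o-.15*ey)
```

```text
t 0.6 tcp [0.3555 0.3414 0.3293] toolyaw 23.92 shift [-0.3047 -0.0317 -0.0007] rv [-2.00e-04  1.00e-04  9.41e-01] rows needed 6.3 F [0.7 0.5 0.6] w 0.0854 g 0.0
bed/table grey [197 196 193] [197 196 191] [170 175 180] [153 163 167]
7 [ 181  156   92   45 2782]
-85.32704 0.55323803 0.045154024 res 0.0009023061594985277
4.194253 0.61309147 -0.08742845 res 0.0009273053018728998
-85.62896 0.6688678 -0.01891602 res 0.000875634624948928
yaw 4.672224851355288
0.6109892247115047 0.6092086317416893 end 0.09998684731787208
origin [0.5999271  0.14935042] bedmid [ 6.12145403e-01 -1.51129883e-04]
```

>>> step_arm(motion=[[-1,[-0.047,0.0,0],[0,0,0.145]],[-1,[-0.094,-0.002,0],[0,0,0.29]],[-1,[-0.141,-0.006,0],[0,0,0.435]],[-1,[-0.188,-0.012,0],[0,0,0.58]],[-1,[-0.235,-0.02,0],[0,0,0.725]]])

```text
time: 1.1
tcp_pos: [0.4337, 0.119, 0.3288]
eef_rot: [0.807, 0.59, 0.0, -0.0]
ft_force: [1.0, -0.4, -1.0]
width: 0.0852
grasp_force: 0.0
```

```bash
python3 -c "
from h import *
plan([.485,-.3315,.28],-91.3)"
```

```text
t 1.1 tcp [0.4337 0.119  0.3288] toolyaw -17.63 shift [-0.4138  0.1853  0.0487] rv [-0.0000e+00 -2.0000e-04  1.2859e+00] rows needed 9.1 F [ 1.  -0.4 -1. ] w 0.0852 g 0.0
```

>>> step_arm(motion=[[-1,[-0.045,0.02,0],[0,0,0.143]],[-1,[-0.09,0.04,0],[0,0,0.286]],[-1,[-0.135,0.06,0],[0,0,0.43]],[-1,[-0.18,0.08,0],[0,0,0.573]],[-1,[-0.225,0.1,0],[0,0,0.716]]])

```text
time: 1.6
tcp_pos: [0.4617, -0.1255, 0.3287]
eef_rot: [0.963, 0.27, -0.0, -0.0]
ft_force: [0.8, 0.1, -0.5]
width: 0.0856
grasp_force: 0.0
```

```bash
python3 -c "
from h import *
plan([.485,-.3315,.28],-91.3)"
```

```text
t 1.6 tcp [ 0.4617 -0.1255  0.3287] toolyaw -58.64 shift [-0.0874  0.1881  0.0486] rv [-5.000e-04  0.000e+00  5.701e-01] rows needed 4.3 F [ 0.8  0.1 -0.5] w 0.0856 g 0.0
```

>>> step_arm(motion=[[-1,[-0.02,0.042,0.01],[0,0,0.14]],[-1,[-0.04,0.084,0.02],[0,0,0.28]],[-1,[-0.06,0.128,0.03],[0,0,0.42]],[-1,[-0.08,0.172,0.04],[0,0,0.56]],[-1,[-0.087,0.188,0.048],[0,0,0.57]]])

```text
time: 2.1
tcp_pos: [0.4854, -0.3349, 0.28]
eef_rot: [1.0, -0.013, -0.001, 0.002]
ft_force: [-1.1, -0.3, 0.4]
width: 0.0853
grasp_force: 0.0
```

Run:
```python
from h import *
plan([.485,-.3315,.18],-91.3)
i,d,c=cam('wrist'); cv2.imwrite('pics/w1.png',i); np.savez('w1.npz',i=i,d=d,f=c[0],cx=c[1],cy=c[2],e=c[3],M=c[4])
P=pts(d,c);Z=P[...,2]
def rep(n,m):
    q=P[m]; r=cv2.minAreaRect((q[:,:2]*1000).astype(np.float32)); print(n,len(q),q.mean(0).round(4),'rect',np.round(r[0],1),np.round(r[1],1),round(r[2],2),np.median(q[:,2]).round(4))
near=np.hypot(P[...,0]-.485,P[...,1]+.33)<.13
rep('handle',near&(Z>.1)&(Z<.125)); rep('lid',near&(Z>.066)&(Z<.0755)); rep('all',near&(Z>.03)&(Z<.125))
print('eye',c[3])
```

```text
t 2.1 tcp [ 0.4854 -0.3349  0.28  ] toolyaw -91.47 shift [-0.0004 -0.0038  0.0999] rv [ 0.004   0.0012 -0.003 ] rows needed 2.0 F [-1.1 -0.3  0.4] w 0.0853 g 0.0
handle 956 [ 0.4879 -0.3325  0.1143] rect [ 486.  -332.3] [15.2 61.9] 88.74 0.1146
lid 7301 [ 0.491  -0.3325  0.0724] rect [ 485.6 -332.5] [ 76.7 146.4] 88.93 0.0724
all 9481 [ 0.494  -0.3326  0.0742] rect [ 486.3 -332.3] [ 77.  215.4] 88.93 0.0724
eye [ 0.55816256 -0.33538701  0.40386951]
```

View pics/w1.png

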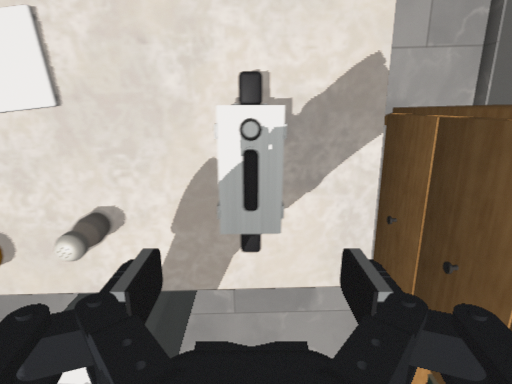

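The wrist view shows the press with its vent at (250,129), its handle at (250,180) and the fingers straddling the bar line. The centre is at (0.486, -0.3323) with yaw -1.1°, and the sizes match. I'll descend on the handle.

>>> step_arm(motion=[[-1,[0,-0.0025,0.045],[0,0,-0.003]],[-1,[0,-0.0025,0.09],[0,0,-0.003]],[-1,[0,-0.0025,0.13],[0,0,-0.003]],[-1,[0,-0.0025,0.16],[0,0,-0.003]],[-1,[0,-0.0025,0.173],[0,0,-0.003]]])

```text
time: 2.65
tcp_pos: [0.4855, -0.3246, 0.1049]
eef_rot: [1.0, -0.007, -0.002, -0.002]
ft_force: [-0.4, -0.1, 0.7]
width: 0.0855
grasp_force: 0.0
```

>>> step_arm(motion=[[-1,[0,0,0],[0,0,0]],[0.3,[0,0,0],[0,0,0]],[1,[0,0,0],[0,0,0]],[1,[0,0,0],[0,0,0]],[1,[0,0,0],[0,0,0]]], squeeze=60)

```text
time: 3.15
tcp_pos: [0.4873, -0.3273, 0.1089]
eef_rot: [1.0, -0.007, 0.001, 0.001]
ft_force: [-0.6, -5.7, 1.4]
width: 0.0282
grasp_force: 1.8
```

>>> step_arm(motion=[[1,[0,0,0],[0,0,0]],[1,[0,0,-0.01],[0,0,0]],[1,[0,0,-0.03],[0,0,0]],[1,[0,0,-0.055],[0,0,0]],[1,[0,0,-0.085],[0,0,0]]])

```text
time: 3.65
tcp_pos: [0.4853, -0.3249, 0.1922]
eef_rot: [1.0, -0.007, -0.002, -0.002]
ft_force: [0.9, 0.1, -7.6]
width: 0.015
grasp_force: 59.5
```

Run:
```python
from h import *
plan([.605,.0,.20],4.5)
i,d,c=cam('top'); P=pts(d,c);Z=P[...,2]
i,d,c=cam('wrist'); cv2.imwrite('pics/w2.png',i);P=pts(d,c);Z=P[...,2]
q=P[(np.hypot(P[...,0]-.485,P[...,1]+.33)<.13)&(Z>.12)&(Z<.2)]
print(np.percentile(q[:,2],[5,50,95]))
```

```text
t 3.65 tcp [ 0.4853 -0.3249  0.1922] toolyaw -90.79 shift [ 0.1151 -0.3265 -0.0069] rv [-6.8000e-03 -1.0000e-04 -1.6631e+00] rows needed 11.1 F [ 0.9  0.1 -7.6] w 0.015 g 59.5
[0.14334213 0.16237737 0.16572692]
```

>>> step_arm(motion=[[1,[0.005,-0.015,-0.02],[0,0,-0.13]],[1,[0.015,-0.04,-0.04],[0,0,-0.27]],[1,[0.025,-0.07,-0.055],[0,0,-0.41]],[1,[0.037,-0.105,-0.06],[0,0,-0.55]],[1,[0.05,-0.14,-0.06],[0,0,-0.69]]])

```text
time: 4.25
tcp_pos: [0.5381, -0.1858, 0.2521]
eef_rot: [0.943, 0.334, -0.001, -0.001]
ft_force: [1.2, 0.1, -7.7]
width: 0.015
grasp_force: 59.6
```

```bash
python3 -c "
from h import *
plan([.612,-.0025,.22],4.5)"
```

```text
t 4.25 tcp [ 0.5381 -0.1858  0.2521] toolyaw -50.98 shift [ 0.1729 -0.0958  0.0322] rv [-2.200e-03 -5.000e-04 -9.682e-01] rows needed 6.5 F [ 1.2  0.1 -7.7] w 0.015 g 59.6
```

>>> step_arm(motion=[[1,[0.02,-0.01,0],[0,0,-0.14]],[1,[0.045,-0.022,0],[0,0,-0.28]],[1,[0.07,-0.035,0],[0,0,-0.42]],[1,[0.095,-0.05,0],[0,0,-0.56]],[1,[0.12,-0.065,0],[0,0,-0.7]]])

```text
time: 4.75
tcp_pos: [0.5902, -0.0602, 0.2506]
eef_rot: [0.771, 0.637, -0.002, -0.002]
ft_force: [-0.3, 0.0, -6.9]
width: 0.0148
grasp_force: 59.6
```

```bash
python3 -c "
from h import *
plan([.612,-.0025,.16],4.5)"
```

```text
t 4.75 tcp [ 0.5902 -0.0602  0.2506] toolyaw -10.82 shift [0.0607 0.011  0.0906] rv [-0.0049 -0.0008 -0.2675] rows needed 2.2 F [-0.3  0.  -6.9] w 0.0148 g 59.6
```

>>> step_arm(motion=[[1,[0.03,0.004,0.02],[0,0,-0.13]],[1,[0.061,0.01,0.04],[0,0,-0.26]],[1,[0.061,0.011,0.065],[0.005,0,-0.268]],[1,[0.061,0.011,0.085],[0.005,0,-0.268]],[1,[0.061,0.011,0.09],[0.005,0,-0.268]]])

```text
time: 5.25
tcp_pos: [0.6104, -0.0037, 0.1584]
eef_rot: [0.681, 0.733, -0.005, -0.006]
ft_force: [-1.5, -0.3, -6.9]
width: 0.0146
grasp_force: 59.2
```

>>> step_arm(motion=[[1,[0,0,0],[0,0,0]],[1,[0,0,0],[0,0,0]],[1,[0,0,0],[0,0,0]],[1,[0,0,0],[0,0,0]],[1,[0,0,0],[0,0,0]]])

```text
time: 5.75
tcp_pos: [0.6146, -0.0042, 0.1635]
eef_rot: [0.681, 0.732, -0.001, -0.002]
ft_force: [1.1, -0.3, -6.9]
width: 0.0146
grasp_force: 59.2
```

Run:
```python
from h import *
plan([.612,-.0025,.12],4.5)
i,d,c=cam('wrist'); cv2.imwrite('pics/w3.png',i)
P=pts(d,c);Z=P[...,2]; print('eye',c[3])
def rep(n,m):
    q=P[m]; r=cv2.minAreaRect((q[:,:2]*1000).astype(np.float32)); 
    A=np.c_[q[:,:2],np.ones(len(q))]; k=np.linalg.lstsq(A,q[:,2],rcond=None)[0]
    print(n,len(q),q.mean(0).round(4),'rect',np.round(r[0],1),np.round(r[1],1),round(r[2],2),'slopes',k[:2].round(3))
near=np.hypot(P[...,0]-.612,P[...,1])<.14
print(np.histogram(Z[near],bins=np.arange(-.01,.2,.01)))
rep('lid',near&(Z>.112)&(Z<.135));
```

```text
t 5.75 tcp [ 0.6146 -0.0042  0.1635] toolyaw 4.18 shift [ 0.0018 -0.0023  0.0435] rv [-0.0037 -0.0008 -0.0056] rows needed 0.9 F [ 1.1 -0.3 -6.9] w 0.0146 g 59.2
eye [0.60964238 0.069236   0.28757443]
(array([11700, 15975,  9618,     0,     0,     0,   601,   106,     0,
           0,     0,  2094,  1128, 16883,  1137,    40,   437,  2139,
        3495,  1338]), array([-0.01,  0.  ,  0.01,  0.02,  0.03,  0.04,  0.05,  0.06,  0.07,
        0.08,  0.09,  0.1 ,  0.11,  0.12,  0.13,  0.14,  0.15,  0.16,
        0.17,  0.18,  0.19]))
lid 18063 [0.6128 0.0296 0.1284] rect [613.7   8.1] [ 77.2 171.6] 3.69 slopes [0.017 0.005]
```

View pics/w3.png

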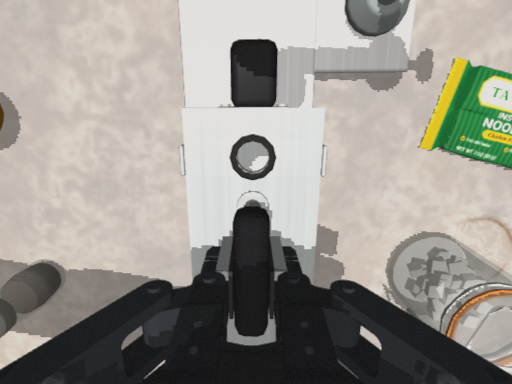

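The wrist view shows the press hanging level over the bed, with the vent ring at (253,157), the front grip at (254,72) and the bed's left edge parallel to the press. The lid is at 0.128, so I need to go down about 44 mm.

>>> step_arm(motion=[[1,[0,-0.002,0.012],[0,0,-0.008]],[1,[0,-0.002,0.024],[0,0,-0.008]],[1,[0,-0.002,0.034],[0,0,-0.008]],[1,[0,-0.002,0.04],[0,0,-0.008]],[1,[0,-0.002,0.042],[0,0,-0.008]]])

```text
time: 6.3
tcp_pos: [0.6117, -0.0038, 0.12]
eef_rot: [0.678, 0.735, -0.002, -0.003]
ft_force: [-0.5, 1.5, 0.3]
width: 0.0148
grasp_force: 60.0
```

>>> step_arm(motion=[[1,[0,0,0],[0,0,0]],[1,[0,0,0.001],[0,0,0]],[1,[0,0,0.001],[0,0,0]],[1,[0,0,0.002],[0,0,0]],[1,[0,0,0.002],[0,0,0]]])

```text
time: 6.8
tcp_pos: [0.6129, -0.004, 0.12]
eef_rot: [0.678, 0.735, -0.001, -0.001]
ft_force: [-1.0, 1.9, 3.9]
width: 0.0149
grasp_force: 60.4
```

```bash
cat >> h.py <<'E'
def lid(z0,z1,c0,r=.14):
    i,d,c=cam('wrist'); P=pts(d,c);Z=P[...,2]
    q=P[(np.hypot(P[...,0]-c0[0],P[...,1]-c0[1])<r)&(Z>z0)&(Z<z1)]
    k=np.linalg.lstsq(np.c_[q[:,:2],np.ones(len(q))],q[:,2],rcond=None)[0]
    print('lid z',np.median(q[:,2]).round(4),'slopes',k[:2].round(3),len(q)); return i,d,c,P
E
python3 - <<'E'
from h import *
plan([.612,-.0025,.12],4.5)
lid(.076,.092,(.612,0.03))
plan([.612,-.0025,.12],4.5)
E
```

```text
t 6.8 tcp [ 0.6129 -0.004   0.12  ] toolyaw 4.65 shift [ 0.0015 -0.0008  0.    ] rv [-0.0028 -0.001   0.0026] rows needed 0.0 F [-1.   1.9  3.9] w 0.0149 g 60.4
lid z 0.0847 slopes [0.009 0.002] 17960
t 6.85 tcp [ 0.6129 -0.004   0.12  ] toolyaw 4.65 shift [ 0.0016 -0.0008  0.    ] rv [-0.0027 -0.001   0.0027] rows needed 0.0 F [-0.2  2.5  5. ] w 0.0145 g 60.6
```

>>> step_arm(motion=[[0.3,[0,0,0],[0,0,0]],[-0.3,[0,0,0],[0,0,0]],[-1,[0,0,0],[0,0,0]],[-1,[0,0,0],[0,0,0]],[-1,[0,0,0],[0,0,0]]])

```text
time: 7.35
tcp_pos: [0.6121, -0.0044, 0.1187]
eef_rot: [0.678, 0.735, -0.002, -0.002]
ft_force: [-0.1, -0.1, 1.0]
width: 0.0848
grasp_force: 0.0
```

>>> step_arm(motion=[[-1,[0,0,-0.02],[0,0,0]],[-1,[-0.01,0,-0.055],[0,0,0]],[-1,[-0.03,0,-0.1],[0,0,0]],[-1,[-0.06,0,-0.14],[0,0,0]],[-1,[-0.093,0,-0.165],[0,0,0]]])

```text
time: 7.85
tcp_pos: [0.6217, -0.0973, 0.2873]
eef_rot: [0.677, 0.736, 0.0, -0.0]
ft_force: [0.8, -0.5, -0.4]
width: 0.0857
grasp_force: 0.0
```

>>> step_arm(motion=[[-1,[0,0,0],[0,0,0]],[-1,[0,0,0],[0,0,0]],[-1,[0,0,0],[0,0,0]],[-1,[0,0,0],[0,0,0]],[-1,[0,0,0],[0,0,0]]])

```text
time: 8.35
tcp_pos: [0.62, -0.0956, 0.2827]
eef_rot: [0.677, 0.736, -0.002, -0.003]
ft_force: [-0.2, 0.9, -0.4]
width: 0.0855
grasp_force: 0.0
```

Run:
```python
from h import *
i,d,c,P=lid(.076,.092,(.612,0.0)); Z=P[...,2]
np.savez('w4.npz',i=i,d=d,f=c[0],cx=c[1],cy=c[2],e=c[3],M=c[4]); cv2.imwrite('pics/w4.png',i)
def rep(n,m,PP):
    q=PP[m]; r=cv2.minAreaRect((q[:,:2]*1000).astype(np.float32)); print(n,len(q),np.median(q,0).round(4),'rect',np.round(r[0],1),np.round(r[1],1),round(r[2],2))
near=np.hypot(P[...,0]-.612,P[...,1])<.13
rep('lid',near&(Z>.079)&(Z<.088),P); rep('all',near&(Z>.045)&(Z<.13),P);rep('handle',near&(Z>.115)&(Z<.13),P)
rep('backgrip',(abs(P[...,0]-.62)<.05)&(P[...,1]<-.075)&(Z>.045)&(Z<.075),P)
i,d,c=cam('top');np.savez('t4.npz',i=i,d=d,f=c[0],cx=c[1],cy=c[2],e=c[3],M=c[4])
P=pts(d,c);Z=P[...,2];near=(np.hypot(P[...,0]-.612,P[...,1])<.13)
m=np.isfinite(Z)&near
try:
  rep('Tlid',near&(Z>.079)&(Z<.09),P); rep('Thandle',near&(Z>.115)&(Z<.135),P)
except Exception as e: print(e)
plan([.62,-.0965,.25],4.5)
```

```text
lid z 0.0844 slopes [-0.001  0.001] 9818
lid 9802 [0.6138 0.0028 0.0844] rect [613.3  -3.3] [ 77.4 146.2] 4.61
all 11885 [ 0.6142 -0.0016  0.0844] rect [614.4 -16. ] [ 77.6 190.8] 4.72
handle 1318 [ 0.6133 -0.0027  0.1267] rect [613.6  -3.5] [15.5 61.1] 4.5
backgrip 599 [ 0.6207 -0.0946  0.0654] rect [620.7 -95.5] [25.7 31.1] 5.32
Tlid 692 [0.6073 0.023  0.0842] rect [611.3  13.6] [ 76.9 108.5] 3.06
Thandle 122 [ 0.6128 -0.0052  0.1262] rect [613.7  -5. ] [16.1 57.9] 5.1
t 8.45 tcp [ 0.6202 -0.0962  0.2831] toolyaw 4.71 shift [-0.0003 -0.0001  0.0331] rv [-0.006  -0.0012  0.0037] rows needed 0.7 F [ 0.1 -0.9  0.4] w 0.0856 g 0.0
```

View pics/w4.png

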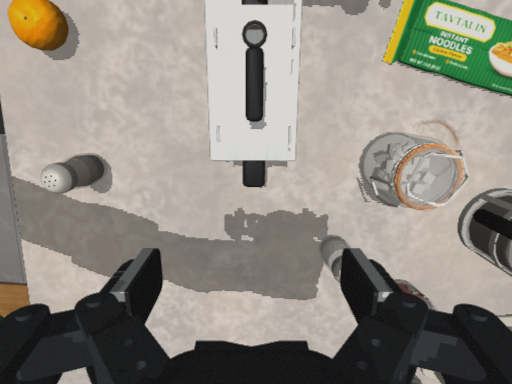

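The vent ring is at (254,33), the handle at (255,85) and the back grip at (254,172). I can't see any bed margin beside the lid, so I'll check the heights there.

```bash
python3 - <<'E'
from h import *
z=np.load('w4.npz'); i,d=z['i'],z['d']; c=(z['f'],z['cx'],z['cy'],z['e'],z['M'])
P=pts(d,c); print('f',c[0],'eye',c[3])
for v in (60,110,150): 
    print(v,[(u,*P[v,u].round(3)) for u in (190,196,200,203,206,209,215,295,299,302,306,310,316)])
for v in (158,163,168,190,195): print(v,P[v,225].round(4),P[v,280].round(4))
E
python3 - <<'E'
import numpy as np,cv2
t=np.load('t4.npz')['i']; cv2.imwrite('pics/t4.png',cv2.resize(t[110:230,165:305],(700,600),interpolation=cv2.INTER_CUBIC))
E
```

```text
f 304.16310774502745 eye [ 0.61474817 -0.02237014  0.40681902]
60 [(190, np.float64(0.532), np.float64(0.026), np.float64(0.001)), (196, np.float64(0.54), np.float64(0.027), np.float64(-0.001)), (200, np.float64(0.545), np.float64(0.027), np.float64(0.0)), (203, np.float64(0.548), np.float64(0.027), np.float64(-0.001)), (206, np.float64(0.553), np.float64(0.026), np.float64(0.01)), (209, np.float64(0.557), np.float64(0.026), np.float64(0.011)), (215, np.float64(0.565), np.float64(0.027), np.float64(0.013)), (295, np.float64(0.66), np.float64(0.035), np.float64(0.011)), (299, np.float64(0.666), np.float64(0.037), np.float64(0.0)), (302, np.float64(0.67), np.float64(0.037), np.float64(0.0)), (306, np.float64(0.675), np.float64(0.038), np.float64(-0.0)), (310, np.float64(0.68), np.float64(0.038), np.float64(-0.0)), (316, np.float64(0.687), np.float64(0.039), np.float64(0.001))]
110 [(190, np.float64(0.534), np.float64(-0.033), np.float64(0.001)), (196, np.float64(0.542), np.float64(-0.033), np.float64(-0.0)), (200, np.float64(0.547), np.float64(-0.032), np.float64(-0.001)), (203, np.flo
[... 1074 characters left out ...]
(0.014)), (295, np.float64(0.674), np.float64(-0.072), np.float64(0.01)), (299, np.float64(0.68), np.float64(-0.072), np.float64(0.001)), (302, np.float64(0.684), np.float64(-0.072), np.float64(0.001)), (306, np.float64(0.69), np.float64(-0.072), np.float64(-0.001)), (310, np.float64(0.695), np.float64(-0.071), np.float64(0.0)), (316, np.float64(0.703), np.float64(-0.071), np.float64(0.0))]
158 [ 0.5892 -0.0774  0.0838] [ 0.6476 -0.0723  0.0842]
163 [ 0.5831 -0.0983  0.0009] [ 0.6569 -0.0919  0.0008]
168 [ 5.834e-01 -1.053e-01 -1.000e-04] [ 6.577e-01 -9.880e-02  4.000e-04]
190 [ 0.5854 -0.1357  0.0017] [ 0.661  -0.1292  0.0015]
195 [ 5.857e-01 -1.433e-01  3.000e-04] [ 0.6619 -0.1365  0.0011]
```

View pics/t4.png

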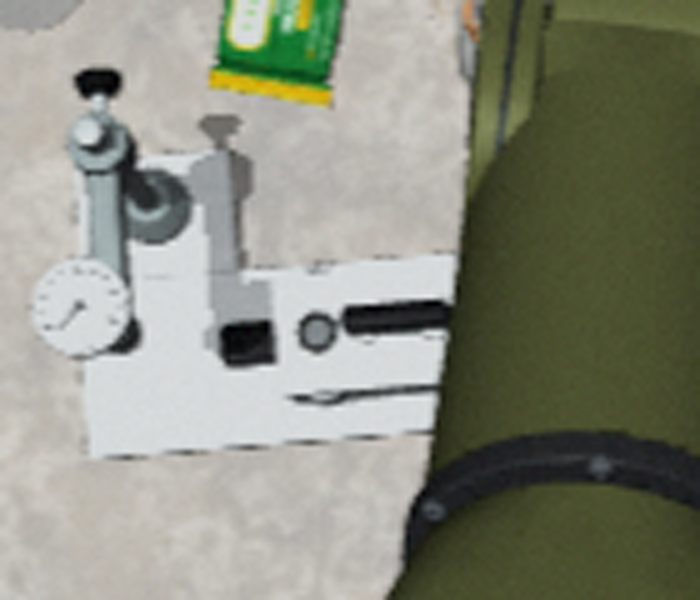

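On the bed at 12 mm and well aligned: the top view shows the press on the plate with the vent at (317,332) of the crop and the dial at (80,308). The TCP is already above the end grip, so I'll go down and grasp it.

>>> step_arm(motion=[[-1,[0,0,0.04],[0,0,0]],[-1,[-0.001,0,0.085],[0,0,0]],[-1,[-0.001,0,0.13],[0,0,0]],[-1,[-0.001,0,0.175],[0,0,0]],[-1,[-0.001,0,0.21],[0,0,0]]])

```text
time: 8.95
tcp_pos: [0.6184, -0.0974, 0.071]
eef_rot: [0.678, 0.735, -0.002, -0.003]
ft_force: [0.6, -0.0, -0.4]
width: 0.0853
grasp_force: 0.0
```

>>> step_arm(motion=[[-1,[0,0,0.007],[0,0,0]],[-1,[0,0,0.014],[0,0,0]],[-1,[0,0,0.014],[0,0,0]],[-1,[0,0,0.014],[0,0,0]],[-1,[0,0,0.014],[0,0,0]]])

```text
time: 9.45
tcp_pos: [0.6206, -0.0981, 0.0615]
eef_rot: [0.678, 0.735, -0.001, -0.001]
ft_force: [-1.0, -1.5, -0.1]
width: 0.0854
grasp_force: 0.0
```

```bash
python3 -c "
from h import *
plan([.6208,-.097,.058],4.6)"
```

```text
t 9.45 tcp [ 0.6206 -0.0981  0.0615] toolyaw 4.64 shift [0.0011 0.0003 0.0035] rv [-0.0018 -0.0001  0.0007] rows needed 0.1 F [-1.  -1.5 -0.1] w 0.0854 g 0.0
```

>>> step_arm(motion=[[-0.3,[0.001,0,0.003],[0,0,0]],[0.3,[0.001,0,0.003],[0,0,0]],[1,[0.001,0,0.003],[0,0,0]],[1,[0.001,0,0.003],[0,0,0]],[1,[0.001,0,0.003],[0,0,0]]], squeeze=40)

```text
time: 9.95
tcp_pos: [0.62, -0.0971, 0.0571]
eef_rot: [0.678, 0.735, -0.001, -0.001]
ft_force: [1.0, -0.3, 1.6]
width: 0.0257
grasp_force: 40.2
```

Run:
```python
from h import *
plan([.6208,-.097,.058],4.6)
for f in('top0','t4'):
    z=np.load(f+'.npz'); i,d=z['i'],z['d']; c=(z['f'],z['cx'],z['cy'],z['e'],z['M']); P=pts(d,c)
    m=np.zeros((384,512),np.uint8); m[155:190,165:202]=P[155:190,165:202,2]>.24
    C=max(cv2.findContours(m,0,cv2.CHAIN_APPROX_NONE)[0],key=cv2.contourArea); (u,v),r=cv2.minEnclosingCircle(C); M=cv2.moments(m,True)
    uc,vc=M['m10']/M['m00'],M['m01']/M['m00']
    for zz in(.254,.267): print(f,'dial',(u,v),r,(uc,vc),'->',ray(uc,vc,zz,c).round(4),'diam',2*np.sqrt(M['m00']/np.pi)/c[0]*(c[3][2]-zz))
    print('dial z pcts',np.nanpercentile(P[...,2][m>0],[5,50,95]).round(4))
i4=i[165:190,215:245]; g=i4.max(-1); m=np.zeros((384,512),np.uint8); m[168:186,222:235]=i[168:186,222:235].max(-1)<130
M=cv2.moments(m,True); print('vent',M['m10']/M['m00'],M['m01']/M['m00'],M['m00'],ray(M['m10']/M['m00'],M['m01']/M['m00'],.086,c))
# vent in wrist view w4
z=np.load('w4.npz'); i=z['i']; c=(z['f'],z['cx'],z['cy'],z['e'],z['M'])
print('w vent',ray(254,33,.085,c))
```

```text
t 9.95 tcp [ 0.62   -0.0971  0.0571] toolyaw 4.64 shift [ 0.      0.0008 -0.0009] rv [-0.0033 -0.0004  0.0006] rows needed 0.0 F [ 1.  -0.3  1.6] w 0.0257 g 40.2
top0 dial (181.31544494628906, 171.00643920898438) 10.14057731628418 (181.43396226415095, 171.01257861635222) -> [0.5996 0.1439 0.254 ] diam 0.049173620827741425
top0 dial (181.31544494628906, 171.00643920898438) 10.14057731628418 (181.43396226415095, 171.01257861635222) -> [0.5976 0.1411 0.267 ] diam 0.0484456975227116
dial z pcts [0.2508 0.2539 0.2567]
t4 dial (181.31544494628906, 171.00643920898438) 10.14057731628418 (181.38557993730407, 171.01253918495297) -> [0.5996 0.144  0.254 ] diam 0.04925087715319019
t4 dial (181.31544494628906, 171.00643920898438) 10.14057731628418 (181.38557993730407, 171.01253918495297) -> [0.5976 0.1412 0.267 ] diam 0.04852181021304038
dial z pcts [0.2508 0.254  0.2563]
vent 229.33333333333334 175.44444444444446 45.0 [0.61174776 0.03975637 0.086     ]
w vent [0.60963319 0.04457931 0.085     ]
```

Run:
```python
from h import *
i,d,c=cam('scene');P=pts(d,c);np.savez('s5.npz',i=i,d=d,f=c[0],cx=c[1],cy=c[2],e=c[3],M=c[4])
f,cx,cy,e,M=c
def proj(p):
    q=M.T@(np.array(p)-e); return (q[0]/q[2]*f+cx,q[1]/q[2]*f+cy)
for n,p in dict(dial267=(.6,.146,.267),dial254=(.6,.146,.254),coll=(.6,.146,.168),tip=(.6,.146,.114),col=(.7,.154,.208),vent=(.6096,.0445,.084)).items(): print(n,np.round(proj(p),1))
u,v=map(int,proj((.61,.1,.12)))
cv2.imwrite('pics/s5.png',cv2.resize(i[v-60:v+40,u-60:u+65],(750,600),interpolation=cv2.INTER_CUBIC)); print('crop org',u-60,v-60)
```

```text
dial267 [218.5 144.2]
dial254 [218.7 147.8]
coll [220.4 170.7]
tip [221.4 184.4]
col [235.6 150.2]
vent [246.3 198.2]
crop org 173 125
```

View pics/s5.png

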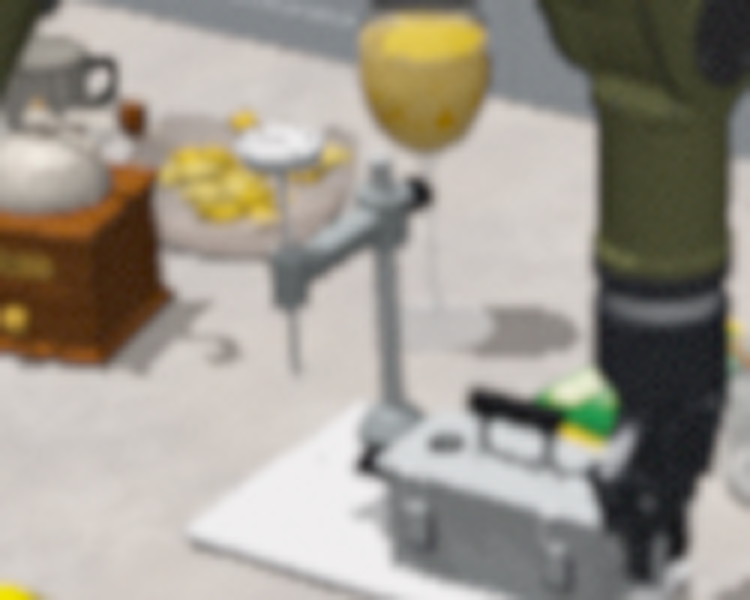

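The tip is at z ≈ 0.101, so the thermometer already sits about 13 mm down, which still clears the lid. Both views put the probe at about (0.600, 0.1455) and the vent at (0.6096, 0.0445). The slide is about 101 mm along tool +x.

>>> step_arm(motion=[[1,[0.008,0,0],[0,0,0]],[1,[0.021,0,0],[0,0,0]],[1,[0.035,0,0],[0,0,0]],[1,[0.047,-0.001,0],[0,0,0]],[1,[0.055,-0.001,0],[0,0,0]]])

```text
time: 10.5
tcp_pos: [0.6139, -0.0427, 0.0571]
eef_rot: [0.678, 0.735, -0.002, -0.001]
ft_force: [-0.1, -5.1, 3.1]
width: 0.0254
grasp_force: 40.4
```

```bash
python3 -c "
from h import *
plan([.6122,.0043,.057],4.6)
i,d,c,P=lid(.076,.092,(.605,0.08),.06)
Z=P[...,2]; print('eye',c[3])"
```

```text
t 10.5 tcp [ 0.6139 -0.0427  0.0571] toolyaw 4.62 shift [0.047  0.0021 0.0001] rv [-0.0045  0.001   0.0003] rows needed 0.9 F [-0.1 -5.1  3.1] w 0.0254 g 40.4
lid z 0.0844 slopes [-0.001 -0.001] 19109
eye [0.60844518 0.03087818 0.18100356]
```

>>> step_arm(motion=[[1,[0.013,0,0],[0,0,0]],[1,[0.026,0,0],[0,0,0]],[1,[0.037,0,0],[0,0,0]],[1,[0.044,0,0],[0,0,0]],[1,[0.046,0,0],[0,0,0]]])

```text
time: 11.05
tcp_pos: [0.6102, 0.0034, 0.0571]
eef_rot: [0.678, 0.735, -0.002, -0.001]
ft_force: [-0.0, -5.7, 4.0]
width: 0.0255
grasp_force: 40.5
```

>>> step_arm(motion=[[1,[0,0,0],[0,0,0]],[1,[0,0,0],[0,0,0]],[1,[0,0,0],[0,0,0]],[1,[0,0,0],[0,0,0]],[1,[0,0,0],[0,0,0]]])

```text
time: 11.55
tcp_pos: [0.6103, 0.0034, 0.0571]
eef_rot: [0.678, 0.735, -0.001, -0.002]
ft_force: [0.5, -4.2, 5.4]
width: 0.0255
grasp_force: 40.6
```

Run:
```python
from h import *
plan([.6122,.0043,.057],4.6)
i,d,c,P=lid(.076,.092,(.605,0.09),.06)
np.savez('w6.npz',i=i,d=d,f=c[0],cx=c[1],cy=c[2],e=c[3],M=c[4])
j,_,cs=cam('scene'); 
s=cv2.resize(j[150:220,190:260],(500,500),interpolation=cv2.INTER_CUBIC)
cv2.imwrite('pics/both6.png',np.hstack([cv2.resize(s,(400,400)),cv2.resize(i,(400,400))]))
```

```text
t 11.55 tcp [0.6103 0.0034 0.0571] toolyaw 4.63 shift [0.0007 0.002  0.0001] rv [-0.0046 -0.0009  0.0005] rows needed 0.0 F [ 0.5 -4.2  5.4] w 0.0255 g 40.6
lid z 0.0844 slopes [-0.001 -0.   ] 41460
```

View pics/both6.png

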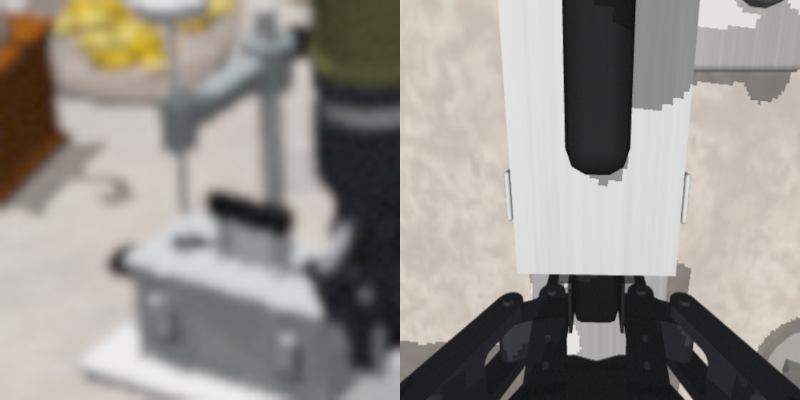

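In the scene crop the stem tip is at (183,213) and the vent at (188,241), so nearly below it. I'll refine this to sub-pixel, using vertical-line geometry.

Run:
```python
from h import *
js=[cam('scene') for _ in range(6)]; c=js[0][2]; g=np.mean([cv2.cvtColor(x[0],cv2.COLOR_BGR2GRAY).astype(float) for x in js],0)
f,cx,cy,e,M=c
def proj(p):
    q=M.T@(np.array(p)-e); return np.array([q[0]/q[2]*f+cx,q[1]/q[2]*f+cy])
for v in range(177,190):
    r=g[v,214:231]; bg=np.median(r); w=np.clip(bg-12-r,0,None); w[:3]=0; print(v,(w@np.arange(214,231)/max(w.sum(),1e-9)).round(2),w.sum().round(0))
print(g[186:199,214:234].astype(int))
b=np.array([.6,.1455,.085]); print('pred vent',proj(b),'J x,y per mm',(proj(b+[.001,0,0])-proj(b)),(proj(b+[0,.001,0])-proj(b)),'stem z=.14,.12,.101',proj([.6,.1455,.14]),proj([.6,.1455,.12]),proj([.6,.1455,.101]))
```

```text
177 221.1 109.0
178 221.3 62.0
179 221.45 54.0
180 221.47 55.0
181 221.49 52.0
182 221.52 33.0
183 227.06 203.0
184 227.79 481.0
185 228.13 629.0
186 228.33 622.0
187 228.54 538.0
188 228.8 352.0
189 228.98 220.0
[[204 203 203 202 202 202 197 179 167 184 194 175 123  58  24  20  21  23
   29  37]
 [204 203 202 201 201 202 200 193 186 198 204 193 154  99  58  40  39  33
   26  25]
 [203 202 201 200 202 204 207 204 202 207 212 206 186 148 104  80  79  67
   51  40]
 [203 202 201 202 205 208 210 210 207 206 209 210 202 177 137 113 116 108
   97  81]
 [202 202 203 206 208 209 202 196 192 187 190 198 200 182 146 125 129 134
  133 122]
 [202 205 208 211 211 201 175 156 151 145 146 161 179 170 141 124 130 141
  145 142]
 [199 208 213 214 212 195 156 125 120 118 118 131 153 153 134 124 130 142
  147 148]
 [198 210 214 215 213 202 175 150 144 150 158 166 173 166 143 131 134 143
  148 148]
 [206 212 213 214 214 211 201 190 187 192 199 204 203 190 166 151 148 151
  151 149]
 [201 206 208 212 214 214 212 209 208 210 213 215 213 203 190 182 179 174
  164 157]
 [170 182 191 204 211 211 212 212 213 214 214 214 214 211 208 207 206 200
  189 181]
 [131 142 159 183 194 194 197 202 206 210 211 212 213 214 214 214 214 212
  208 206]
 [115 115 124 142 151 153 161 172 184 191 197 203 207 211 212 213 214 214
  213 213]]
pred vent [222.06611751 191.6070124 ] J x,y per mm [ 0.17672858 -0.11209354] [-0.21584829 -0.07155223] stem z=.14,.12,.101 [221.06209871 177.90076294] [221.4314284  182.94262556] [221.7777882  187.67091733]
```

The vent seems 2–4 mm short. I'll advance 2 mm, release, rise straight up and verify with the wrist camera.

>>> step_arm(motion=[[1,[0.002,0.0005,0],[0,0,0]],[1,[0.003,0.0005,0],[0,0,0]],[1,[0.003,0.0005,0],[0,0,0]],[1,[0.003,0.0005,0],[0,0,0]],[1,[0.003,0.0005,0],[0,0,0]]])

```text
time: 12.45
tcp_pos: [0.6102, 0.0045, 0.0571]
eef_rot: [0.679, 0.735, -0.002, -0.001]
ft_force: [0.3, -5.9, 4.6]
width: 0.0253
grasp_force: 40.7
```

>>> step_arm(motion=[[0.5,[0,0,0],[0,0,0]],[0,[0,0,0],[0,0,0]],[-1,[0,0,0],[0,0,0]],[-1,[0,0,0],[0,0,0]],[-1,[0,0,0],[0,0,0]]])

```text
time: 12.95
tcp_pos: [0.61, 0.0077, 0.0565]
eef_rot: [0.678, 0.735, -0.001, -0.003]
ft_force: [-0.1, -0.1, -0.6]
width: 0.0813
grasp_force: 0.0
```

>>> step_arm(motion=[[-1,[0,0,-0.02],[0,0,0]],[-1,[0,0,-0.05],[0,0,0]],[-1,[0,0,-0.08],[0,0,0]],[-1,[0,0,-0.093],[0,0,0]],[-1,[0,0,-0.093],[0,0,0]]])

```text
time: 13.45
tcp_pos: [0.612, 0.007, 0.1515]
eef_rot: [0.678, 0.735, -0.0, -0.001]
ft_force: [-0.1, 0.3, -0.2]
width: 0.0851
grasp_force: 0.0
```

>>> step_arm(motion=[[-1,[0,0,0],[0,0,0]],[-1,[0,0,0],[0,0,0]],[-1,[0,0,0],[0,0,0]],[-1,[0,0,0],[0,0,0]],[-1,[0,0,0],[0,0,0]]])

```text
time: 13.95
tcp_pos: [0.6106, 0.0066, 0.1493]
eef_rot: [0.678, 0.735, -0.002, -0.002]
ft_force: [0.3, -0.6, -0.4]
width: 0.0853
grasp_force: 0.0
```

Run:
```python
from h import *
plan([.6122,.0043,.057],4.6)
i,d,c,P=lid(.076,.092,(.605,0.06),.06)
np.savez('w7.npz',i=i,d=d,f=c[0],cx=c[1],cy=c[2],e=c[3],M=c[4])
f,cx,cy,e,M=c
for z in(.185,.151,.101,.086):
    q=M.T@(np.array([.6,.1455,z])-e); print(z,q[0]/q[2]*f+cx,q[1]/q[2]*f+cy)
cv2.imwrite('pics/w7.png',cv2.resize(i[0:150,160:360],(800,600),interpolation=cv2.INTER_CUBIC))
```

```text
t 13.95 tcp [0.6106 0.0066 0.1493] toolyaw 4.64 shift [-0.0025  0.002   0.0923] rv [-0.0058 -0.0008  0.0007] rows needed 1.8 F [ 0.3 -0.6 -0.4] w 0.0853 g 0.0
lid z 0.0844 slopes [-0.001  0.   ] 15437
0.185 254.06065930505656 -210.16807453574708
0.151 253.7027787396487 -105.46445660550305
0.101 253.46588892932218 -36.15859708299138
0.086 253.4223578885433 -23.422902825259428
```

View pics/w7.png

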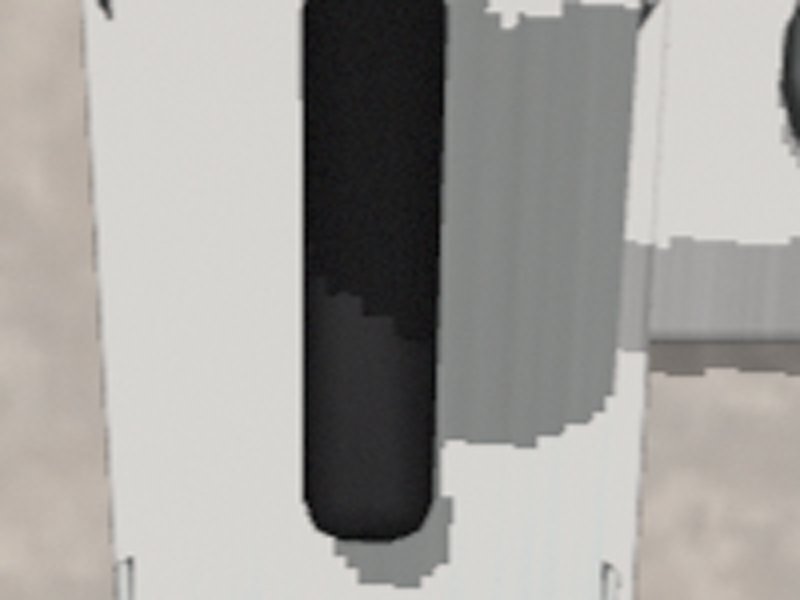

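The vent is above the frame because the camera is tilted back. I'll go up 75 mm and work from depth numbers.

>>> step_arm(motion=[[-1,[0.001,0,-0.03],[0,0,0]],[-1,[0.003,0,-0.06],[0,0,0]],[-1,[0.005,0,-0.075],[0,0,0]],[-1,[0.005,0,-0.075],[0,0,0]],[-1,[0.005,0,-0.075],[0,0,0]]])

```text
time: 14.5
tcp_pos: [0.6104, 0.0116, 0.2244]
eef_rot: [0.678, 0.735, -0.002, -0.002]
ft_force: [-0.4, -0.6, -1.3]
width: 0.0852
grasp_force: 0.0
```

>>> step_arm(motion=[[-1,[0,0,0],[0,0,0]],[-1,[0,0,0],[0,0,0]],[-1,[0,0,0],[0,0,0]],[-1,[0,0,0],[0,0,0]],[-1,[0,0,0],[0,0,0]]])

```text
time: 15.0
tcp_pos: [0.6107, 0.0116, 0.2245]
eef_rot: [0.678, 0.735, -0.002, -0.002]
ft_force: [-0.8, -0.1, -0.9]
width: 0.0855
grasp_force: 0.0
```

Run:
```python
from h import *
plan([.6122,.0043,.057],4.6)
i,d,c,P=lid(.076,.092,(.605,0.1),.08); Z=P[...,2]
np.savez('w8.npz',i=i,d=d,f=c[0],cx=c[1],cy=c[2],e=c[3],M=c[4]);cv2.imwrite('pics/w8.png',i)
f,cx,cy,e,M=c; print('eye',e)
for z in(.254,.185,.151,.101,.086):
    q=M.T@(np.array([.6,.1465,z])-e); print(z,(q[0]/q[2]*f+cx).round(1),(q[1]/q[2]*f+cy).round(1))
near=np.hypot(P[...,0]-.6,P[...,1]-.1455)<.025
for a,b in((.1,.11),(.11,.12),(.12,.13),(.13,.145),(.145,.19),(.24,.26)):
    m=near&(Z>a)&(Z<b); print(a,m.sum(),np.median(P[m],0).round(4) if m.any() else '')
m=(np.hypot(P[...,0]-.605,P[...,1]-.09)<.08)&(Z>.079)&(Z<.09); q=P[m]
r=cv2.minAreaRect((q[:,:2]*1000).astype(np.float32)); print('lid',r)
m=(np.hypot(P[...,0]-.61,P[...,1]-.1)<.08)&(Z>.12)&(Z<.13); q=P[m];r=cv2.minAreaRect((q[:,:2]*1000).astype(np.float32)); print('handle',r)
g=i.max(-1); print(g[0:60:3,215:300:4])
```

```text
t 15.0 tcp [0.6107 0.0116 0.2245] toolyaw 4.64 shift [-0.0075  0.0018  0.1675] rv [-0.0054 -0.0008  0.0006] rows needed 3.4 F [-0.8 -0.1 -0.9] w 0.0855 g 0.0
lid z 0.0844 slopes [-0.001  0.001] 12732
eye [0.60537465 0.08492605 0.34861027]
0.254 252.0 -162.1
0.185 252.4 -34.6
0.151 252.5 -7.9
0.101 252.6 17.0
0.086 252.6 22.5
0.1 0 
0.11 23 [0.5999 0.1434 0.1134]
0.12 227 [0.6015 0.1239 0.1265]
0.13 0 
0.145 562 [0.6028 0.1355 0.1655]
0.24 0 
lid ((603.3994750976562, 93.5123291015625), (77.39329528808594, 138.05938720703125), 3.966366767883301)
handle ((603.2453002929688, 97.5218734741211), (15.902154922485352, 61.55088424682617), 4.078850269317627)
[[215 216 216 216 216  49  50  50  49  49  49  51  48  52  46  50  48  52
   51  51  48  50]
 [216 216 216 215 216  50  51  49  51  50  49  48  52  47 131 162  49  49
   48  50  50  50]
 [217 216 215 216 216 210  53  47  49  50  49  50  48  47 216 216 213 215
  215 217 216 216]
 [216 215 216 216 217 216 116  49  50  49  47  49  50 174 215 217 216 217
  216 217 217 215]
 [216 216 216 216 216 216 215  50  48  49  47  46  74 216 217 216 215 2
[... 717 characters left out ...]
9  30  41 143 217 215 216 217
  216 217 217 173]
 [216 216 216 216 216 216 216 208  28  22  27  28 141 142 139 216 217 217
  216 216 216 136]
 [216 216 217 216 216 216 217  58  25  26  25  24 125 141 139 217 158 159
  137 140 140 112]
 [216 216 216 216 216 216 216  23  27  29  29  24  76 141 138 139 137 137
  138 141 139 216]
 [217 217 216 217 216 217 216  22  33  28  28  27  17 141 137 139 138 137
  138 143 139 216]
 [217 217 217 215 216 217 216  21  30  27  32  25  19 140 139 140 137 136
  136 142 139 216]
 [217 216 216 217 216 216 217  21  27  32  30  26  42 140 139 138 136 139
  137 140 139 217]
 [216 217 217 217 217 216 217  21  30  30  29  22  37 141 138 138 139 136
  137 142 139 216]]
```

The vent ring (rows ~15–38, columns 239–268) and the collar's lower rim (rows 0–14) are both in this view. I'll fit circles to both with rays at their known heights.

```bash
cat > fit.py <<'E'
from h import *
from scipy.optimize import least_squares
def fit(q,r):
    s=least_squares(lambda p:np.hypot(*(q-p).T)-r,q.mean(0),loss='soft_l1',f_scale=.0005); return s.x.round(4),(np.std(s.fun)*1e3).round(2),len(q)
def run(i,c):
    dark=(i.max(-1)<150)
    A=[];B=[]
    g=i.max(-1).astype(float)
    def cross(v,u0,step):  # from bright lid outward->dark, subpixel at 130
        u=u0
        while g[v,u]>130: u+=step
        a,b=g[v,u-step],g[v,u]; return u-step+step*(a-130)/(a-b)
    for v in range(0,13): A+= [ray(cross(v,222,1),v,.151,c)[:2]]
    for v in range(6,13): A+= [ray(cross(v,285,-1),v,.151,c)[:2]]
    for v in range(19,33): B+= [ray(cross(v,222,1),v,.0865,c)[:2]]
    for v in range(19,29): B+= [ray(cross(v,285,-1),v,.0865,c)[:2]]
    return np.array(A),np.array(B)
if __name__=='__main__':
    z=np.load('w8.npz'); i=z['i']; c=(z['f'],z['cx'],z['cy'],z['e'],z['M'])
    A,B=run(i,c); print('collar',fit(A,.012)); print('ring',fit(B,.0125))
    P=pts(z['d'],c); m=(np.hypot(P[...,0]-.6,P[...,1]-.1455)<.025)&(P[...,2]>.09)&(P[...,2]<.12); print('stem',m.sum(),np.median(P[m],0).round(4),np.argwhere(m).min(0),np.argwhere(m).max(0))
    print((A*1e3).round(1).tolist())
E
python3 fit.py
```

```text
collar (array([0.6001, 0.147 ]), np.float64(0.13), 20)
ring (array([0.6005, 0.1422]), np.float64(0.54), 24)
stem 23 [0.5999 0.1434 0.1134] [ 15 249] [ 18 256]
[[589.6, 141.7], [589.7, 141.3], [589.8, 140.8], [590.1, 140.3], [590.3, 139.8], [590.9, 139.3], [591.3, 138.9], [591.9, 138.4], [592.5, 138.0], [592.9, 137.5], [593.5, 137.0], [593.9, 136.6], [594.5, 136.1], [610.0, 140.4], [609.5, 139.8], [609.2, 139.3], [608.7, 138.8], [608.1, 138.2], [607.7, 137.7], [607.2, 137.1]]
```

Run:
```python
from fit import *
z=np.load('w8.npz'); i=z['i']; c=(z['f'],z['cx'],z['cy'],z['e'],z['M'])
A,B=run(i,c)
p=fit(B,.0125)[0]; print(((np.hypot(*(B-p).T)-.0125)*1e3).round(1)); print((B*1e3).round(1).tolist())
for s in(slice(0,11),):
  Bs=np.r_[B[2:11],B[16:22]]; print(fit(Bs,.0125),fit(Bs,.013))
print(i.max(-1)[15:40,235:272])
```

```text
[ 0.4  0.3  0.1  0.1 -0.  -0.1 -0.3 -0.5 -0.7 -0.9 -1.2 -1.3 -1.3 -1.4
  0.1  0.1 -0.2 -0.2 -0.4 -0.2 -0.5 -0.8 -1.  -1. ]
[[588.9, 147.9], [588.7, 147.2], [588.7, 146.5], [588.4, 145.8], [588.3, 145.1], [588.3, 144.4], [588.4, 143.7], [588.5, 143.0], [588.7, 142.3], [589.0, 141.7], [589.3, 141.0], [589.4, 140.3], [589.6, 139.6], [589.9, 139.0], [610.7, 149.6], [611.1, 149.0], [611.2, 148.3], [611.5, 147.6], [611.6, 147.0], [612.1, 146.3], [612.0, 145.6], [611.8, 144.9], [611.9, 144.2], [611.9, 143.5]]
(array([0.6006, 0.1415]), np.float64(0.46), 15) (array([0.6007, 0.1401]), np.float64(0.61), 15)
[[215 216 216 216 174  95  49  47  47  46  59  75  70  58  57  53  52  50
   49  52  51  56  59  61  77  64  42  45  48  45  74 179 216 216 216 216
  216]
 [216 216 217 197 129  50  47  47  47  59  70  69  62  60  59  62  61  57
   59  60  59  60  60  61  65  66  54  44  47  46  43 121 193 216 216 217
  216]
 [216 216 217 192 123  44  46  45  63  76  73  62  63  58  56  61  63  62
   63  61  58  60  58  61  60  63  60  51  46  46  45  61 176 216 217 216
  217]
 [216 216 216 168  79  47  45  
[... 2679 characters left out ...]
 147 146 143 121 102  82  49  30  33  32  27  62 119 154 161 161 160 195
  216]
 [216 217 217 216 217 210 159  80  37  43  44  48  47  63  77  87 113 125
  113 103  89  63  51  41  30  31  28  27  41 110 142 143 143 142 140 189
  217]
 [216 216 216 217 216 217 209 150  58  39  42  43  44  46  46  51  64  68
   57  51  42  32  32  32  28  29  27  42 106 139 146 145 142 141 142 188
  217]
 [217 216 216 216 217 216 217 207 149  59  39  41  39  41  35  33  34  34
   34  32  32  30  35  33  32  29  42 107 140 144 145 146 143 141 140 151
  158]
 [216 216 216 216 216 216 216 216 208 146  50  32  28  24  26  22  22  25
   25  24  27  24  23  24  28  41 105 138 141 144 145 144 142 142 142 138
  139]]
```

The vent is at about (0.6002, 0.1447) and the collar and stem axis at about (0.6001, 0.1467), so they are roughly 2 mm apart and within tolerance. Next I'll rise, shut the fingers and go over the dial.

>>> step_arm(motion=[[1,[0,0,-0.045],[0,0,0]],[1,[0,0,-0.085],[0,0,0]],[1,[0.035,0,-0.085],[0,0,0]],[1,[0.075,0,-0.085],[0,0,0]],[1,[0.115,0,-0.085],[0,0,0]]])

```text
time: 15.55
tcp_pos: [0.6019, 0.1271, 0.3105]
eef_rot: [0.678, 0.735, -0.001, -0.002]
ft_force: [0.6, 0.8, 0.0]
width: 0.0124
grasp_force: 0.0
```

>>> step_arm(motion=[[1,[0.015,0,0],[0,0,0]],[1,[0.02,0,0],[0,0,0]],[1,[0.02,0,0],[0,0,0]],[1,[0.02,0,0.01],[0,0,0]],[1,[0.02,0,0.02],[0,0,0]]])

```text
time: 16.05
tcp_pos: [0.6006, 0.1437, 0.2893]
eef_rot: [0.679, 0.734, -0.002, -0.001]
ft_force: [-0.5, 0.4, -0.8]
width: -0.0001
grasp_force: 0.0
```

```bash
python3 -c "
from h import *
plan([.6001,.1465,.273],4.6)"
```

```text
t 16.05 tcp [0.6006 0.1437 0.2893] toolyaw 4.45 shift [ 0.0028 -0.0002  0.0163] rv [-0.0047  0.0005 -0.0025] rows needed 0.3 F [-0.5  0.4 -0.8] w -0.0001 g 0.0
```

>>> step_arm(motion=[[1,[0.0025,0,0.006],[0,0,0]],[1,[0.0025,0,0.011],[0,0,0]],[1,[0.0025,0,0.015],[0,0,0]],[1,[0.0025,0,0.019],[0,0,0]],[1,[0.0025,0,0.023],[0,0,0]]])

```text
time: 16.55
tcp_pos: [0.5999, 0.1485, 0.2671]
eef_rot: [0.678, 0.735, -0.001, -0.002]
ft_force: [-0.5, -0.6, 2.7]
width: 0.0001
grasp_force: 1.4
```

>>> step_arm(motion=[[1,[0,0,0.004],[0,0,0]],[1,[0,0,0.008],[0,0,0]],[1,[0,0,0.012],[0,0,0]],[1,[0,0,0.016],[0,0,0]],[1,[0,0,0.02],[0,0,0]]])

```text
time: 17.05
tcp_pos: [0.5999, 0.1485, 0.2467]
eef_rot: [0.678, 0.735, -0.002, -0.002]
ft_force: [-0.2, -1.2, 3.6]
width: 0.0001
grasp_force: 1.4
```

Contact at about 3 N, with the thermometer moving. Roughly 23 mm remain.

>>> step_arm(motion=[[1,[0,0,0.004],[0,0,0]],[1,[0,0,0.008],[0,0,0]],[1,[0,0,0.012],[0,0,0]],[1,[0,0,0.015],[0,0,0]],[1,[0,0,0.018],[0,0,0]]])

```text
time: 17.55
tcp_pos: [0.5999, 0.1485, 0.2287]
eef_rot: [0.678, 0.735, -0.001, -0.002]
ft_force: [0.8, -1.2, 2.4]
width: 0.0
grasp_force: 1.3
```

>>> step_arm(motion=[[1,[0,0,0.002],[0,0,0]],[1,[0,0,0.004],[0,0,0]],[1,[0,0,0.005],[0,0,0]],[1,[0,0,0.006],[0,0,0]],[1,[0,0,0.006],[0,0,0]]])

```text
time: 18.05
tcp_pos: [0.5997, 0.1488, 0.2228]
eef_rot: [0.678, 0.735, -0.001, -0.002]
ft_force: [0.2, -0.7, 2.3]
width: -0.0
grasp_force: 0.7
```

>>> step_arm(motion=[[1,[0,0,0.001],[0,0,0]],[1,[0,0,0.002],[0,0,0]],[1,[0,0,0.002],[0,0,0]],[1,[0,0,0.003],[0,0,0]],[1,[0,0,0.003],[0,0,0]]])

```text
time: 18.55
tcp_pos: [0.5997, 0.1489, 0.222]
eef_rot: [0.678, 0.735, -0.001, -0.002]
ft_force: [-2.9, -2.6, 15.1]
width: -0.0002
grasp_force: 7.4
```

The force rose to 15 N with no further motion, so the head is seated. I'll retreat straight up, back off and check.

>>> step_arm(motion=[[1,[0,0,-0.005],[0,0,0]],[1,[0,0,-0.03],[0,0,0]],[1,[0,0,-0.07],[0,0,0]],[1,[-0.03,0,-0.1],[0,0,0]],[1,[-0.075,0,-0.12],[0,0,0]]])

```text
time: 19.05
tcp_pos: [0.6066, 0.0781, 0.3418]
eef_rot: [0.675, 0.738, 0.001, -0.003]
ft_force: [1.5, -1.5, 0.4]
width: 0.0003
grasp_force: 0.0
```

>>> step_arm(motion=[[1,[-0.04,0,0],[0,0,0]],[1,[-0.08,0,0],[0,0,0]],[1,[-0.08,0,0],[0,0,0]],[1,[-0.08,0,0],[0,0,0]],[1,[-0.08,0,0],[0,0,0]]])

```text
time: 19.55
tcp_pos: [0.6125, -0.0037, 0.3393]
eef_rot: [0.677, 0.736, -0.001, -0.003]
ft_force: [-0.9, 0.1, 0.0]
width: -0.0003
grasp_force: 0.0
```

Run:
```python
from h import *
plan([.6,0,.3],4.6)
for n in('wrist','scene'):
    i,d,c=cam(n);P=pts(d,c);Z=P[...,2]
    m=(np.hypot(P[...,0]-.6,P[...,1]-.146)<.03)&(Z>.19); print(n,'dial',m.sum(),np.median(P[m],0).round(4) if m.any() else '')
    for nm,a,b in(('lid',.079,.0885),('handle',.115,.131)):
        m=(np.hypot(P[...,0]-.604,P[...,1]-.097)<.09)&(Z>a)&(Z<b); q=P[m]
        if len(q)>20: r=cv2.minAreaRect((q[:,:2]*1000).astype(np.float32)); print(nm,len(q),np.median(q[:,2]).round(4),np.round(r[0],1),np.round(r[1],1),round(r[2],2))
```

```text
t 19.55 tcp [ 0.6125 -0.0037  0.3393] toolyaw 4.79 shift [ 0.0046 -0.0119  0.0394] rv [-0.0059 -0.0028  0.0033] rows needed 0.8 F [-0.9  0.1  0. ] w -0.0003 g 0.0
wrist dial 2006 [0.6008 0.1357 0.2036]
lid 6000 0.0843 [602.8  97.1] [ 77.2 145.3] 3.84
handle 942 0.1266 [603.1  97.5] [15.8 60.9] 4.47
scene dial 98 [0.5916 0.1386 0.2017]
lid 421 0.083 [601.   95.2] [ 80.6 148.2] 3.81
handle 79 0.123 [600.2 105. ] [19.3 82.4] 4.2
```

The dial is at 0.2036, which is fully seated. The press lies flat and hasn't moved, so I'm handing in.

```bash
python3 -c "
from workcell import arm
print(arm.hand_in())"
```

```text
the job is handed in; nothing more can be done
None
```

I handed the job in at about 20 s, with no verdict returned: the press is flat on the bed with its vent about 2 mm off the probe axis, the thermometer is fully seated, the gripper is clear, and I did not re-measure the bystanders, though no unexpected contact force showed.

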